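Tighten the sunk clamp screw of a soil pressure chamber with its crank key

ROBOT

A 6-joint arm with a two-finger parallel gripper is mounted at the origin on the work surface. World frame = base frame: x ahead of the robot, y to its left, z up, the work surface at z = 0. Lengths are in mm, angles in rad, forces in N, time in s.
With the tool pointing down it reaches from about 350 to 975 mm from the base axis. Payload 7.1 kg.
Tool frame: the origin (TCP) lies midway between the tips of the shut fingers; the grasp point (between the pads) lies 19 mm behind it (ctrl.grasp_offset is the distance from the TCP to the grasp point, in mm); z points along the fingers, y is the line along which they close (so a half turn about z gives the same grasp; the last joint's range is limited). The gripper opens to 88 mm and grips with 3 to 60 N. Pads are 20 mm wide; open, the fingers measure 115 mm over their backs; the gripper's body (75 mm by 178 mm) begins 61 mm behind the grasp point.
Start: joints at [-1.186, 0.423, 1.63, -0, 1.089, -0.019], TCP at [245.588, -574.71, 222.675] pointing down, gripper open.
Joint ranges: [-3, 3], [-0.9, 2.11], [0.09, 2.58], [-1.31, 4.45], [0.11, 2.69], [-2.54, 2.54]. Speed limits (rad/s): [2.39, 2.39, 3.01, 3.14, 3.14, 3.14].

INTERFACE

Orientations are given as a rotation vector (axis times angle).
In Python, from workcell import sensors, viewer, ctrl gives the robot as it stands. The module is installed in compiled form; this text tells all that it offers.
- The arm moves only by the shell command python3 -m handwheel 'ROWS'. ROWS is JSON, a list of rows, each a list of 7 numbers: the shift along the tool's x, y, z in mm, then the turn, a rotation vector about the tool's x, y, z in rad, then the closure, from 0 (fully open) to 1 (shut). In form: [[x, y, z, rx, ry, rz, jaw], ...]. A call has 1 to 10 rows; each row shifts and turns the commanded pose from where the row before left it, along the tool's axes as they then stand; what a row does not reach is not made up. A row lasts 1/8 s, in which the tool goes at most 62.5 mm and 10.7 degrees, less where a joint would pass 70% of its speed; a pose out of reach is approached as far as the arm can. A call is refused whole if a number of a shift passes 62.5 or a number of a turn 0.188, either way. A call with a gripper value outside its range is refused whole. The fingers move at their own pace and stop on an object; the grip force is fixed at half the most. Time passes only in rows, so rows that do not move let the fingers close. It gives the time, the measured TCP pose, the force, the opening and the grip force at its end, in the units of the state.
- sensors.get_obs(): the state, without advancing time (a new reading comes with each control period).
- viewer.get_image(name): name is "scene" or "side" or "wrist"; returns a dict with "frame" (384x512x3 uint8, blue, green, red), "fov_y" (degrees; the focal length in pixels is half the picture's height over the tangent of half this angle, whatever the lens; pixels are square), "cx", "cy" (the principal point, pixels), "R" (3x3) and "t" (3): a world point X has camera coordinates R X + t. Camera axes: x right, y down, z forward; pixel columns grow to the right and rows downward; lengths in mm; the calibration is good to about 2 mm. A picture is of the moment at which its call begins. There is no depth.
- ctrl.close_job(): hands the job in; it is judged then, once.
The state is a dict: "t": time; "qpos": joint angles; "qvel": joint speeds; "joint_torque": joint torques, N m; "ee_pos": TCP position; "orientation": TCP orientation; "ft_force": force on the tool from outside, world axes, zero at the start; "moment": the same for the moment, N m; "width": finger opening in mm; "grasp_force": force on a finger pad.
Only numpy, scipy, OpenCV 4.12 (cv2) and the standard library are available. Lean on these libraries where they do the work, as an engineer would, in place of code of your own. Each camera call takes 0.05 s, during which the arm holds its last target. There are 200 camera calls.

TASK

Take the crank key out of its holder block by its square head and stand it in the socket of the clamp screw, deep in the boss of the round pressure chamber, with the key's flange down flat on the boss, and let go of it. Then take the key again by its upright wooden handgrip and crank the screw clockwise (seen from above) until it is fully home against its stop, and leave the key standing in the screw. Do not disturb the jar, tub, bottle, scoop and hammer on the bench.

Things in the scene. Friction and masses are not known exactly. Their poses are not given: they have to be found in the camera images.
- key_head (a point): Centre of the square head of the upright steel crank key; pick the key up here, from above. The head is 28 mm along x, 24 mm along y, its top 23 mm above this point, its lower end on the crank arm's top 26 mm below. x points along the arm to the handgrip, z up. The key weighs about 0.4 kg and balances about 20 mm from its upright axis, towards the handgrip.
- key_flange (a point): Centre of the underside of the key's round flange (68 mm across), 44 mm straight below key_head, same axes. Below it a shank 22 x 22 mm square (faces square to x and y), 82 mm long. The 18 mm wide, 12 mm thick arm lies 6 mm above this point. In holder and chamber alike the key hangs with this flange flat on the block or boss.
- key_handgrip (a point): Middle of the key's upright wooden handgrip, a cylinder 30 mm across and 62 mm tall that spins freely on its own upright pin; 105 mm from the shank's axis along the key's x and 51 mm higher than the flange's underside. The arm's top is 33 mm below this point.
- holder: Fixed grey block, 80 x 80 mm and 90 mm high with an upright round bore 48 mm wide, on a thin dark base plate; the key stands in it at the start. Origin at the centre of its underside, z up.
- boss_top (a point): Centre of the top rim of the steel boss on the fixed pressure chamber, 105 mm above the bench. The boss is 74 mm across with an upright round bore 44 mm wide; the screw lies 52 mm down in it. The chamber is an aluminium drum 180 mm across, its lid 55 mm above the bench.
- socket (a point): Centre of the mouth of the clamp screw's square socket, 52 mm straight below boss_top. It is 26 mm wide (2 mm play each side of the shank), 34 mm deep, its faces square to this point's x and y, which turn with the screw. The shank fits in any of four quarter turns; with the flange on the boss it reaches 30 mm into the socket.
- clamp_screw (a joint): Turn of the clamp screw, rad: grows clockwise seen from above; 2.6 is its hard stop (fully home); it starts loose, between 0 and 0.5. Stiff: about 0.45 N m, some 4 to 5 N at the handgrip; it stays where it is left. The key swings up to about 10 degrees of free play either way before the screw follows.
- jar_mid (a point): Middle of a small closed sample jar, 52 mm across and 65 mm tall, standing between the holder and the chamber; leave alone.
- tub_mid (a point): Middle of a closed tub, 72 mm across and 75 mm tall, on the left of the bench; leave alone.
- wash_bottle_mid (a point): Point in the middle of a white bottle 68 mm across and 170 mm tall, on the left of the bench; leave alone.
- scoop: A metal sample spoon lying on the right of the bench, near the robot; leave alone.
- hammer: A geologist's hammer lying at the far right of the bench; leave alone.
Not all that is in view belongs to the job. What is shaped like the part that bears boss_top but green or orange is not meant.

How it is judged:
By the outcome, as a careful person would: the job done as asked, in the order asked, and still so for the second after the job is handed in, with the robot touching nothing.
It also fails if it takes over 59 s, if anything falls off the work surface, if the arm or the gripper's body presses on something with over 40 N, if the wrist force passes 120 N, or if a joint passes its speed limit or range.

## Working session

There is one attempt and no reset: what is moved stays moved. The work goes in short steps, Python scripts to look and compute and a shell command to move; the robot and the scene stay as the last step left them, time stands still between calls to the robot, and variables do not carry over. Pictures are saved under pics/ and viewed, at most 10 in all, crops included, and the job is handed in when it is done.

```bash
mkdir -p pics; cat > h.py <<'E'
import numpy as np, cv2
from workcell import sensors, viewer, ctrl
from scipy.spatial.transform import Rotation as Ro
def img(n):
    d=viewer.get_image(n); d['f']=192/np.tan(np.radians(d['fov_y'])/2); d['R']=np.array(d['R']);d['t']=np.array(d['t']); return d
def plane(d,u,v,z):
    r=d['R'].T@np.array([(u-d['cx'])/d['f'],(v-d['cy'])/d['f'],1]); c=-d['R'].T@d['t']
    return c+r*(z-c[2])/r[2]
def proj(d,X):
    c=d['R']@np.array(X,float)+d['t']; return d['f']*c[:2]/c[2]+[d['cx'],d['cy']]
E
python3 - <<'E'
from h import *
o=sensors.get_obs();print(o)
ims=[img(n) for n in("scene","side","wrist")]
for n,d in zip("abc",ims): print(d['f'],-d['R'].T@d['t'],d['R'][2]);cv2.imwrite(f"pics/{n}.png",d['frame'])
a,b,c=[d['frame'] for d in ims]
cv2.imwrite("pics/all.png",cv2.resize(np.vstack([np.hstack([a,b]),]),(800,300)))
E
```

```text
{'t': 0.0, 'qpos': array([-1.18600913e+00,  4.23843191e-01,  1.63068921e+00, -2.28865208e-05,
        1.08858228e+00, -1.90125225e-02]), 'qvel': array([-0.00061349, -0.00132658,  0.0002447 , -0.00086144,  0.00055002,
       -0.00242702]), 'joint_torque': array([ 1.81372554e-03, -5.44610596e+01, -2.73670167e+01,  6.44923886e-02,
        2.28003185e-02, -1.09407472e-04]), 'ee_pos': array([ 245.37476046, -574.21604855,  221.90053554]), 'orientation': array([-3.07631262e+00, -6.29703547e-01,  4.65896895e-04]), 'ft_force': array([ 0.73311505, -0.22129174,  0.33135113]), 'moment': array([-0.02892247, -0.00552617,  0.01771141]), 'grasp_force': 0.0, 'width': 87.74989779440529}
402.78754293381917 [1144.64711796 -336.43316768  943.68385158] [-0.59844406  0.33993294 -0.72547247]
363.4961109478313 [-195.09690801  708.16232662  636.93500561] [ 0.61266722 -0.63572182 -0.46957071]
283.4211289640872 [ 316.11136744 -544.36221194  384.6831187 ] [-0.25762896 -0.10916862 -0.96005705]
```

View pics/a.png

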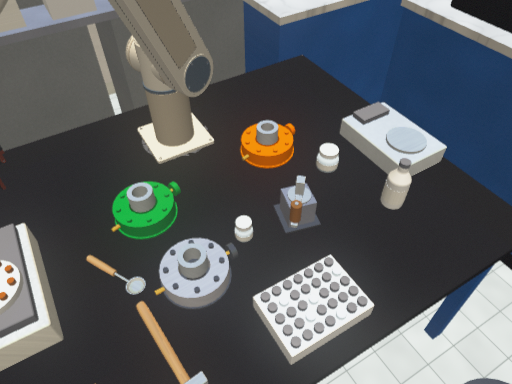

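View pics/b.png

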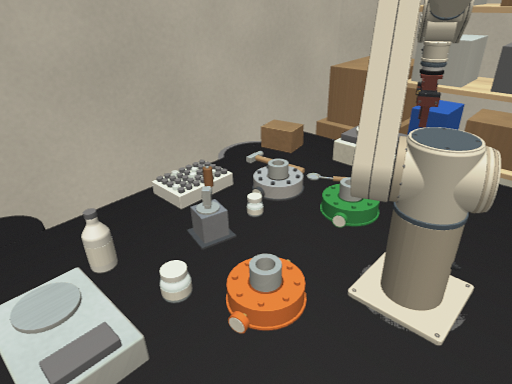

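The scene view has three drums: green at (145,205), orange at (267,143) and bare aluminium at (195,268). Only the aluminium one fits the description. The key stands in the grey block at (299,200), with its grip at (296,212). Next I take one enlarged crop to confirm this.

```bash
python3 - <<'E'
import cv2,numpy as np
a=cv2.imread("pics/a.png");b=cv2.imread("pics/b.png")
z=lambda i,x,y,w,h:cv2.resize(i[y:y+h,x:x+w],(400,300),interpolation=cv2.INTER_CUBIC)
cv2.imwrite("pics/crop.png",np.vstack([np.hstack([z(a,150,225,100,75),z(a,265,165,80,60)]),np.hstack([z(b,238,150,80,60),z(b,172,158,80,60)])]))
E
```

```text
(no output)
```

View pics/crop.png

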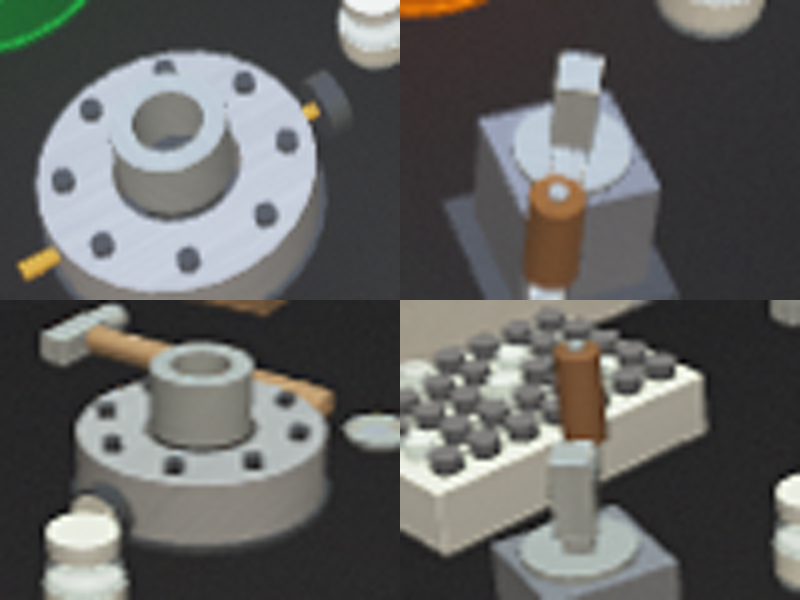

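The crop confirms the bare aluminium drum with its steel boss (rim centre at scene (192,255), side (278,163)). It also shows the key: head top at scene (301,179), side (207,188), and grip top at scene (297,203), side (208,168).

```bash
python3 - <<'E'
from h import *
A=img("scene");B=img("side")
H=[plane(A,301,179.4,157),plane(B,207,188,157)]
G=[plane(A,296.6,203,172),plane(B,207.6,168,172)]
S=[plane(A,192,255.2,105),plane(B,278.4,162.6,105)]
for n,p in zip("HGS",(H,G,S)): print(n,np.round(p,1))
h,g=np.mean(H,0),np.mean(G,0); print("key yaw",np.arctan2(*(g-h)[1::-1]),np.linalg.norm((g-h)[:2]))
o=sensors.get_obs();R=Ro.from_rotvec(o['orientation']).as_matrix();print(R)
print("head az",np.arctan2(h[1],h[0]))
E
```

```text
H [[542.3 165.5 157. ]
 [537.7 162.2 157. ]]
G [[616.8  97.5 172. ]
 [614.   95.5 172. ]]
S [[ 577.9 -185.1  105. ]
 [ 574.1 -187.4  105. ]]
key yaw -0.7289619300626287 101.05615203918673
[[ 9.19584789e-01  3.92891481e-01 -3.15112612e-04]
 [ 3.92891607e-01 -9.19584524e-01  6.99261408e-04]
 [-1.50388308e-05 -7.66835255e-04 -9.99999706e-01]]
head az 0.29457951648894054
```

```bash
python3 -m handwheel '[[47.5,-28.4,0,0,0,0,0],[47.5,-28.4,0,0,0,0,0],[47.5,-28.4,0,0,0,0,0],[47.5,-28.4,0,0,0,0,0],[47.5,-28.4,0,0,0,0,0],[47.5,-28.4,0,0,0,0,0],[47.5,-28.4,0,0,0,0,0],[47.5,-28.4,0,0,0,0,0],[0,0,50,0,0,0,0],[0,0,50,0,0,0,0]]'
cat >> h.py <<'E'
def to(x,y,z,yaw=None):
    "tool-axis shift to a TCP target, and turn about tool z to bring tool x to yaw"
    o=sensors.get_obs();R=Ro.from_rotvec(o['orientation']).as_matrix()
    a=np.arctan2(R[1,0],R[0,0]); s=R.T@(np.array([x,y,z])-o['ee_pos'])
    print("t",round(o['t'],2),"tcp",np.round(o['ee_pos'],1),"yaw",round(a,3),"zaxis",np.round(R[:,2],3),"w",round(o['width'],1),"F",np.round(o['ft_force'],1),"q6",round(o['qpos'][5],2))
    print("shift",np.round(s,1),"rz",None if yaw is None else round(-((yaw-a+np.pi)%(2*np.pi)-np.pi),3))
E
python3 - <<'E'
from h import *
d=img("wrist");to(505,-216,120)
cv2.imwrite("pics/w1.png",d['frame']);
u,v=proj(d,[576,-186,53]);print(u,v)
u,v=int(u),int(v);f=d['frame'][max(0,v-60):v+60,max(0,u-80):u+80]
cv2.imwrite("pics/w1c.png",np.hstack([cv2.resize(d['frame'],(400,300)),cv2.resize(cv2.convertScaleAbs(f,alpha=1.6),(400,300),interpolation=cv2.INTER_CUBIC)]))
E
```

```text
t: 1.5
ee_pos: [506.9, -215.8, 122.2]
orientation: [3.076, 0.633, 0.003]
ft_force: [0.9, -0.4, -0.7]
width: 87.8
grasp_force: 0.0
t 1.55 tcp [ 502.5 -214.3  115.7] yaw 0.405 zaxis [-0.008  0.003 -1.   ] w 87.7 F [-1.3  0.7 -5. ] q6 0.74
shift [ 1.6  2.6 -4.3] rz None
251.31799609033314 108.8835366239807
```

View pics/w1c.png

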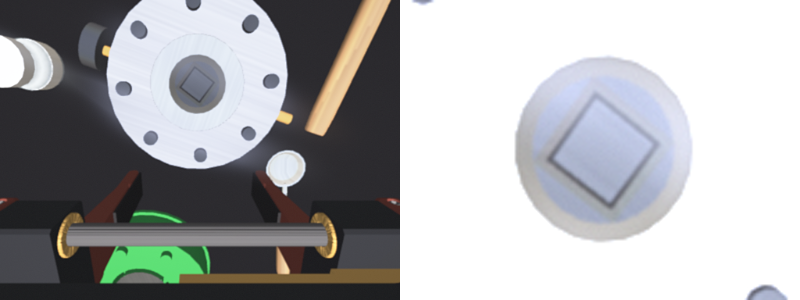

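The socket shows as a square inside the bore. In the 2.5x crop its corners are at about (198,94), (258,146), (214,208) and (148,158), and the bore centre is at about (204,148).

```bash
python3 - <<'E'
from h import *
d=img("wrist")
P=np.array([plane(d,171+x/2.5,48+y/2.5,53)[:2] for x,y in[(198,94),(258,146),(214,208),(148,158)]])
print(P.round(1),P.mean(0))
e=np.roll(P,-1,0)-P; print(np.hypot(*e.T),np.arctan2(e[:,1],e[:,0])%(np.pi/2))
print("bore",plane(d,171+204/2.5,48+148/2.5,105))
g=cv2.cvtColor(d['frame'],cv2.COLOR_BGR2GRAY)[60:160,200:310]
m=(g<140).astype(np.uint8);c=max(cv2.findContours(m,0,2)[0],key=cv2.contourArea)
(x,y),ax,_=cv2.fitEllipse(c);print(x+200,y+60,ax,plane(d,x+200,y+60,105))
to(540,164,230,2.41)
E
```

```text
[[ 586.1 -176.9]
 [ 579.6 -199.6]
 [ 557.3 -194.6]
 [ 563.1 -170.1]] [ 571.50002237 -185.29209895]
[23.57211644 22.85658918 25.26254073 23.9901006 ] [1.29139724 1.35454334 1.33804651 1.28220181]
bore [ 572.95242587 -184.65671762  105.        ]
256.6004447937012 100.77960968017578 (70.71287536621094, 78.22175598144531) [ 577.17236443 -185.37837707  105.        ]
t 1.6 tcp [ 502.3 -214.5  118.2] yaw 0.405 zaxis [-0.009  0.004 -1.   ] w 87.5 F [-0.2  0.1  0.3] q6 0.74
shift [ 182.9 -334.  -110.6] rz -2.005
```

```bash
python3 -m handwheel '[[0,0,-55,0,0,0,0],[0,0,-56,0,0,0,0],[28,-52,0,0,0,0,0],[28,-52,0,0,0,0,0],[28,-52,0,0,0,0,0],[28,-52,0,0,0,0,0],[28,-52,0,0,0,0,0],[28,-52,0,0,0,0,0],[14.5,-22,0,0,0,0,0],[0,0,0,0,0,-0.182,0]]'
python3 -m handwheel '[[0,0,0,0,0,-0.182,0],[0,0,0,0,0,-0.182,0],[0,0,0,0,0,-0.182,0],[0,0,0,0,0,-0.182,0],[0,0,0,0,0,-0.182,0],[0,0,0,0,0,-0.182,0],[0,0,0,0,0,-0.182,0],[0,0,0,0,0,-0.182,0],[0,0,0,0,0,-0.182,0],[0,0,0,0,0,-0.182,0]]'
python3 - <<'E'
from h import *
d=img("wrist");to(540,164,200,2.41)
for p in([540,164,157],[615,96.5,172]):print(proj(d,p))
cv2.imwrite("pics/w2.png",cv2.resize(d['frame'],(800,600)))
E
```

```text
t: 2.85
ee_pos: [543.1, 164.5, 236.0]
orientation: [-3.005, -0.916, -0.004]
ft_force: [-1.2, 0.0, -0.7]
width: 87.6
grasp_force: 0.0
t: 4.1
ee_pos: [542.9, 162.2, 236.0]
orientation: [1.121, 2.933, 0.002]
ft_force: [-0.1, 0.1, -0.6]
width: 87.7
grasp_force: 0.0
t 4.15 tcp [542.9 162.2 236. ] yaw 2.419 zaxis [ 0.002  0.001 -1.   ] w 87.6 F [ 0.  -0.9  0. ] q6 -0.58
shift [ 3.4 -0.6 36. ] rz 0.009
[250.86943498 192.24196965]
[250.62228049 299.59534233]
```

View pics/w2.png

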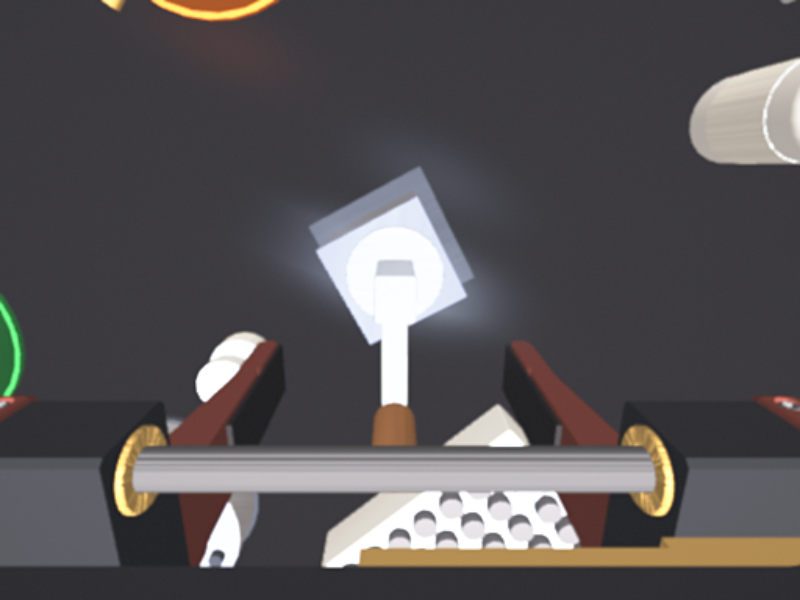

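The head top appears at (395,299), centred between the fingers and about 1 px from the prediction, with the arm straight along tool x. I descend and grip.

```bash
python3 -m handwheel '[[3,0,40,0,0,0.009,0],[0,0,40,0,0,0,0],[0,0,28,0,0,0,0],[0,0,12,0,0,0,0],[0,0,0,0,0,0,0.6],[0,0,0,0,0,0,1],[0,0,0,0,0,0,1],[0,0,0,0,0,0,1],[0,0,0,0,0,0,1],[0,0,0,0,0,0,1]]'
python3 - <<'E'
from h import *
to(540,164,230,2.41)
E
```

```text
t: 5.4
ee_pos: [540.1, 164.4, 113.8]
orientation: [1.143, 2.926, 0.0]
ft_force: [0.3, 0.3, 0.2]
width: 31.5
grasp_force: 0.0
t 5.4 tcp [540.1 164.4 113.8] yaw 2.397 zaxis [ 0.  0. -1.] w 31.5 F [0.3 0.3 0.2] q6 -0.55
shift [  -0.2   -0.4 -116.2] rz -0.013
```

```bash
python3 -m handwheel '[[0,0,0,0,0,0,1],[0,0,0,0,0,0,1],[0,0,0,0,0,0,1],[0,0,-4,0,0,0,1],[0,0,-8,0,0,0,1],[0,0,-15,0,0,0,1],[0,0,-25,0,0,0,1],[0,0,-25,0,0,0,1],[0,0,-25,0,0,0,1],[0,0,-20,0,0,0,1]]'
python3 - <<'E'
from h import *
to(574.5,-185.5,236,2.887)
d=img("wrist");cv2.imwrite("pics/w3.png",d['frame'])
E
```

```text
t: 6.65
ee_pos: [540.3, 164.4, 237.8]
orientation: [1.143, 2.925, 0.001]
ft_force: [0.3, -0.1, -4.3]
width: 23.9
grasp_force: 30.0
t 6.65 tcp [540.3 164.4 237.8] yaw 2.397 zaxis [ 0.001  0.    -1.   ] w 23.9 F [ 0.3 -0.1 -4.3] q6 -0.55
shift [-262.3 -234.     1.7] rz -0.49
```

View pics/w3.png

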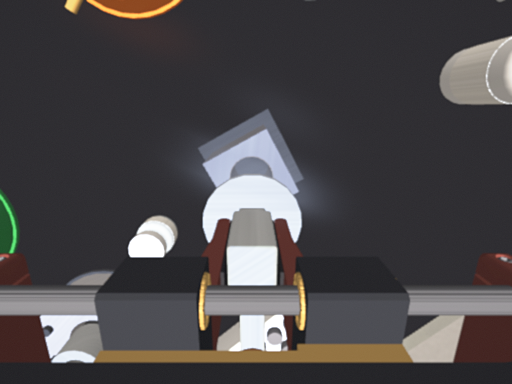

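The key is gripped squarely (width 23.9 mm, 30 N). The flange's upper edge runs through (203,220), (252,176) and (301,220), which I use to get the key axis relative to the tool.

```bash
python3 - <<'E'
from h import *
d=img("wrist")
g=cv2.cvtColor(d['frame'],cv2.COLOR_BGR2GRAY);hsv=cv2.cvtColor(d['frame'],cv2.COLOR_BGR2HSV)
print([tuple(d['frame'][y,x]) for x,y in((252,170),(252,180),(215,205),(198,205),(240,150))])
# radial edges of the flange's rim, bright inside
P=[]
for a in np.radians(np.arange(185,356,8)):
    rr=np.arange(38,62,.5);l=np.array([g[int(round(222+r*np.sin(a))),int(round(252+r*np.cos(a)))] for r in rr]).astype(float)
    r=rr[np.argmin(np.diff(cv2.GaussianBlur(l[:,None],(1,5),0).ravel()))]; P.append((252+r*np.cos(a),222+r*np.sin(a)))
from scipy.optimize import least_squares
W=np.array([plane(d,u,v,220)[:2] for u,v in P])
s=least_squares(lambda p:np.hypot(*(W-p[:2]).T)-p[2],[540,164,34],loss='soft_l1');print(s.x,np.abs(s.fun).round(1))
o=sensors.get_obs();R=Ro.from_rotvec(o['orientation']).as_matrix()
print("key axis in tool",R.T@(np.r_[s.x[:2],o['ee_pos'][2]]-o['ee_pos']))
E
```

```text
[(np.uint8(152), np.uint8(134), np.uint8(127)), (np.uint8(247), np.uint8(239), np.uint8(232)), (np.uint8(249), np.uint8(242), np.uint8(236)), (np.uint8(52), np.uint8(48), np.uint8(49)), (np.uint8(224), np.uint8(200), np.uint8(190))]
[542.5171875  164.22564759  34.366727  ] [0.1 0.2 0.  0.4 0.  0.1 0.5 0.  0.2 0.  0.2 0.2 0.3 0.  0.2 0.4 6.  4.5
 0.2 0.6 0.3 0.3]
key axis in tool [-1.08280529  0.27986973  0.00422038]
```

```bash
python3 -m handwheel '[[-20,-18,0,0,0,0,1],[-37,-33.2,0,0,0,0,1],[-38,-34,0,0,0,0,1],[-38,-34,0,0,0,0,1],[-38,-34,0,0,0,0,1],[-38,-34,0,0,0,0,1],[-32,-29,0,0,0,0,1],[-20.6,-18.4,0,0,0,-0.163,1],[0,0,0,0,0,-0.163,1],[0,0,0,0,0,-0.163,1]]'
python3 - <<'E'
from h import *
a=img("scene");b=img("side");to(573.6,-185.6,236,2.887)
pa,pb=proj(a,[575,-185.5,115]),proj(b,[575,-185.5,115]);print(pa,pb)
z=lambda i,p:cv2.resize(i[int(p[1])-40:int(p[1])+40,int(p[0])-26:int(p[0])+27],(397,600),interpolation=cv2.INTER_CUBIC)
cv2.imwrite("pics/hov.png",np.hstack([z(a['frame'],pa),z(b['frame'],pb)]))
E
```

```text
t: 8.0
ee_pos: [572.7, -185.9, 234.8]
orientation: [-0.394, -3.115, -0.0]
ft_force: [0.1, 0.2, -4.5]
width: 23.7
grasp_force: 30.0
t 8.1 tcp [ 572.8 -185.5  235. ] yaw 2.887 zaxis [-0.001  0.    -1.   ] w 24.0 F [-0.  -0.1 -3.8] q6 -1.65
shift [-0.8  0.1 -1. ] rz -0.0
[190.857      252.11854638] [277.86934629 160.12108239]
```

View pics/hov.png

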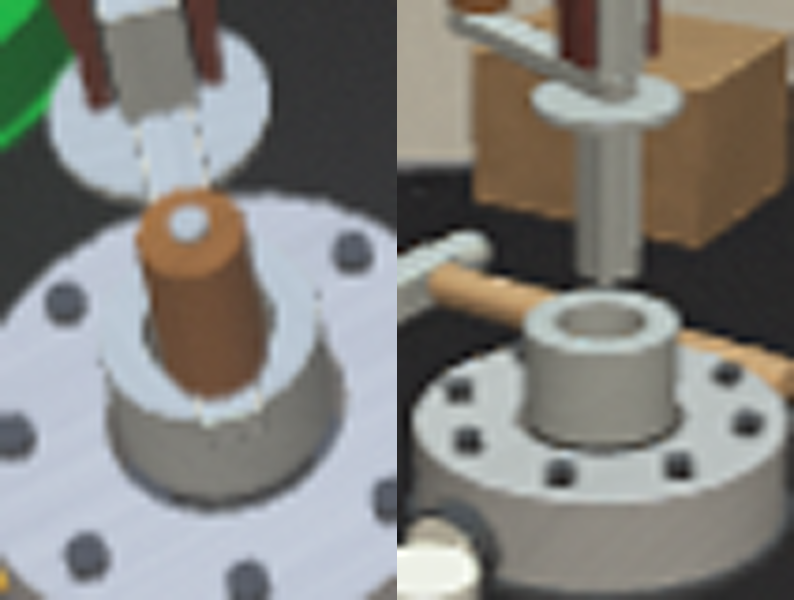

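Both views show the shank over the bore. In the side crop the flange spans x 531–684 and the boss rim 523–683. In the scene crop the flange spans 48–271 and the rim 105–322. I solve for the relative offset from these.

```bash
python3 - <<'E'
from h import *
from scipy.optimize import fsolve
a=img("scene");b=img("side")
s=lambda ua,ub,z:fsolve(lambda p:[proj(a,[*p,z])[0]-(164+ua/7.5),proj(b,[*p,z])[0]-(251+(ub-397)/7.5)],[575,-185])
f=s(159.5,607.5,215);r=s(213.5,603,104);print("flange",f,"rim",r,"need",r-f)
for z,q in((215,f),(104,r)):print(proj(a,[*q,z])*1-[164,212],proj(b,[*q,z])-[251,120])
o=sensors.get_obs();R=Ro.from_rotvec(o['orientation']).as_matrix();print("tool",R.T@np.r_[r-f,0])
E
```

```text
flange [ 567.75103407 -182.89632842] rim [ 566.10348683 -178.46058764] need [-1.64754724  4.43574078]
[21.26666667 12.5280748 ] [28.06666667 13.86863845]
[28.46666667 38.86903144] [27.46666667 44.26753789]
tool [2.72949650e+00 3.86523614e+00 2.57583293e-03]
```

```bash
python3 - <<'E'
from h import *
a=img("scene");b=img("side")
A=lambda x,y,z:plane(a,164+x/7.5,212+y/7.5,z)[:2]
B=lambda x,y,z:plane(b,251+(x-397)/7.5,120+y/7.5,z)[:2]
print("flange",A(159.5,110,217),B(607.5,97,217));print("rim",A(211,324,105),B(603,322,105))
print("expected px flange",(proj(a,[575,-185.5,217])-[164,212])*7.5,(proj(b,[575,-185.5,217])-[251,120])*7.5+[397,0])
# bore contours in both views at full precision
w=cv2.imread("pics/a.png");s=cv2.imread("pics/b.png")
for d,i,(u,v) in((a,w,(192,255)),(b,s,(278,163))):
    k=cv2.resize(i[v-20:v+20,u-25:u+25],None,fx=8,fy=8,interpolation=cv2.INTER_CUBIC);g=cv2.cvtColor(k,cv2.COLOR_BGR2GRAY)
    t,m=cv2.threshold(g,0,255,cv2.THRESH_OTSU);m=255-m
    for c in cv2.findContours(m,cv2.RETR_LIST,cv2.CHAIN_APPROX_NONE)[0]:
        if cv2.contourArea(c)>3000 and cv2.pointPolygonTest(c,(200,160),False)>=0:
            (x,y),ax,an=cv2.fitEllipse(c);print(t,u-25+x/8-.44,v-20+y/8-.44,np.array(ax)/8,plane(d,u-25+x/8-.44,v-20+y/8-.44,105))
E
```

```text
flange [ 575.01974959 -185.86484762] [ 570.18490381 -185.71749026]
rim [ 578.11821807 -184.79780051] [ 572.09562629 -185.41247323]
expected px flange [160.5721143  109.46422866] [599.12624544  94.80613108]
148.0 191.32208686828614 254.98211151123047 [14.14221764 17.85266113] [ 576.49030004 -186.25592263  105.        ]
```

```bash
python3 -m handwheel '[[-1.4,0.7,0,0,0,0,1],[0,0,15,0,0,0,1],[0,0,20,0,0,0,1],[0,0,20,0,0,0,1],[0,0,15,0,0,0,1],[0,0,3,0,0,0,1],[0,0,3,0,0,0,1],[0,0,3,0,0,0,1],[0,0,0,0,0,0,1]]'
python3 -c "
from h import *
to(574.5,-185.2,129,2.887)"
```

```text
t: 9.43
ee_pos: [575.3, -185.2, 157.0]
orientation: [0.401, 3.115, -0.0]
ft_force: [0.1, 1.3, -4.5]
width: 24.4
grasp_force: 30.0
t 9.43 tcp [ 575.3 -185.2  157. ] yaw 2.886 zaxis [ 0.001 -0.    -1.   ] w 24.4 F [ 0.1  1.3 -4.5] q6 -1.65
shift [ 0.8 -0.2 28. ] rz -0.001
```

```bash
python3 -m handwheel '[[0,0,3,0,0,0,1],[0,0,3,0,0,0,1],[0,0,3,0,0,0,1],[0,0,0,0,0,0,1]]'
python3 -c "
from h import *
to(574.5,-185.2,129,2.887);print(sensors.get_obs()['moment'])"
```

```text
t: 9.93
ee_pos: [575.2, -185.1, 147.5]
orientation: [0.401, 3.116, -0.0]
ft_force: [1.4, -0.2, -4.7]
width: 23.5
grasp_force: 30.0
t 9.93 tcp [ 575.2 -185.1  147.5] yaw 2.886 zaxis [ 0. -0. -1.] w 23.5 F [ 1.4 -0.2 -4.7] q6 -1.65
shift [ 0.7 -0.2 18.5] rz -0.001
[-0.11960327 -0.53361952 -0.01365333]
```

```bash
python3 -m handwheel '[[0,0,5,0,0,0,1],[0,0,5,0,0,0,1],[0,0,4,0,0,0,1],[0,0,2,0,0,0,1],[0,0,1,0,0,0,1],[0,0,0,0,0,0,1]]'
python3 -c "
from h import *
to(574.5,-185.2,129,2.887)"
```

```text
t: 10.68
ee_pos: [575.1, -185.2, 130.6]
orientation: [0.401, 3.116, -0.0]
ft_force: [2.0, -1.5, -5.6]
width: 24.4
grasp_force: 30.0
t 10.68 tcp [ 575.1 -185.2  130.6] yaw 2.886 zaxis [ 0. -0. -1.] w 24.4 F [ 2.  -1.5 -5.6] q6 -1.65
shift [ 0.6 -0.2  1.6] rz -0.001
```

```bash
python3 -m handwheel '[[0,0,1,0,0,0,1],[0,0,1,0,0,0,1],[0,0,0,0,0,0,1]]'
python3 -c "
from h import *
to(574.5,-185.2,129,2.887)"
```

```text
t: 11.05
ee_pos: [575.2, -185.1, 128.7]
orientation: [0.401, 3.115, -0.0]
ft_force: [2.8, -0.6, -3.6]
width: 24.2
grasp_force: 30.0
t 11.05 tcp [ 575.2 -185.1  128.7] yaw 2.886 zaxis [ 0. -0. -1.] w 24.2 F [ 2.8 -0.6 -3.6] q6 -1.65
shift [ 0.6 -0.2 -0.3] rz -0.001
```

```bash
python3 -m handwheel '[[0,0,0.6,0,0,0,1],[0,0,0.6,0,0,0,1],[0,0,0,0,0,0,1]]'
python3 -c "
from h import *
to(574.5,-185.2,129,2.887)"
```

```text
t: 11.42
ee_pos: [575.2, -185.1, 128.7]
orientation: [0.401, 3.115, -0.0]
ft_force: [-0.4, 0.3, 7.4]
width: 23.6
grasp_force: 30.0
t 11.43 tcp [ 575.2 -185.1  128.7] yaw 2.886 zaxis [ 0.001 -0.    -1.   ] w 23.6 F [-0.4  0.3  7.4] q6 -1.65
shift [ 0.7 -0.2 -0.3] rz -0.001
```

Flange contact shows: the vertical force flips and z stops. I release and raise, then move over the handgrip.

```bash
python3 -m handwheel '[[0,0,-0.5,0,0,0,0.6],[0,0,0,0,0,0,0.3],[0,0,0,0,0,0,0],[0,0,0,0,0,0,0],[0,0,0,0,0,0,0],[0,0,-20,0,0,0,0],[0,0,-35,0,0,0,0],[0,0,-35,0,0,0,0],[0,0,0,0,0,0,0]]'
python3 - <<'E'
from h import *
d=img("wrist");to(678,-212,217)
for p in([576.5,-185.5,172],[678,-212,187]):print(proj(d,p))
a=img("scene");b=img("side")
cv2.imwrite("pics/w4.png",np.hstack([cv2.resize(d['frame'],(400,300)),cv2.resize(a['frame'][200:320,120:280],(400,300))]))
E
```

```text
t: 12.55
ee_pos: [576.7, -185.7, 220.8]
orientation: [0.4, 3.111, -0.002]
ft_force: [0.6, -0.3, -0.6]
width: 87.7
grasp_force: 0.0
t 12.6 tcp [ 575.5 -185.3  219. ] yaw 2.886 zaxis [ 0.002 -0.001 -1.   ] w 87.9 F [0.8 0.2 0.3] q6 -1.65
shift [-1.059e+02  1.000e-01  2.200e+00] rz None
[251.98357203 206.89354243]
[251.94681364 329.66292855]
```

View pics/w4.png

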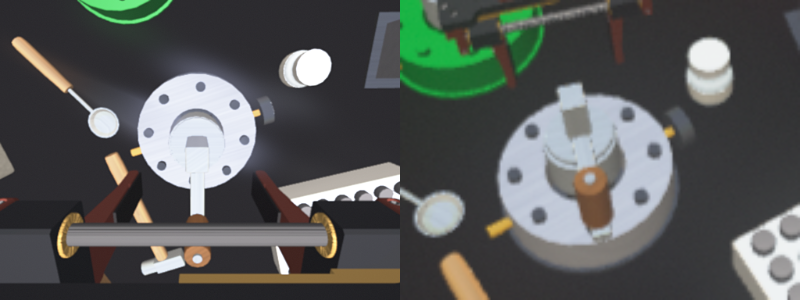

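The key stands upright with its flange flat on the boss. The grip top is at wrist (255,328), against a prediction of (252,330). I move over it and grip.

```bash
python3 -m handwheel '[[-53,0,0,0,0,0,0],[-53,0,0,0,0,0,0],[0,0,0,0,0,0,0],[0,0,30,0,0,0,0],[0,0,30,0,0,0,0],[0,0,18,0,0,0,0],[0,0,0,0,0,0,0.5],[0,0,0,0,0,0,1],[0,0,0,0,0,0,1],[0,0,0,0,0,0,1]]'
python3 -m handwheel '[[0,0,0,0,0,0,1],[0,0,0,0,0,0,1],[0,0,0,0,0,0,1]]'
python3 - <<'E'
from h import *
to(678,-212,141)
p=sensors.get_obs()['ee_pos'];c=np.array([576,-185.4]);v=p[:2]-c;print(np.hypot(*v),np.arctan2(v[1],v[0]))
E
```

```text
t: 13.95
ee_pos: [678.0, -212.1, 141.0]
orientation: [0.4, 3.114, -0.0]
ft_force: [-1.0, -0.4, 0.3]
width: 51.3
grasp_force: 0.0
t: 14.32
ee_pos: [677.6, -211.9, 140.1]
orientation: [0.401, 3.116, -0.0]
ft_force: [-0.5, 0.2, 1.4]
width: 29.8
grasp_force: 30.0
t 14.32 tcp [ 677.6 -211.9  140.1] yaw 2.886 zaxis [ 0. -0. -1.] w 29.8 F [-0.5  0.2  1.4] q6 -1.63
shift [-0.4  0.  -0.9] rz None
105.00360312622101 -0.25546851683492733
```

```bash
python3 -m handwheel '[[0.52,-10.48,0,0,0,0,1],[1.57,-10.38,0,0,0,0,1],[2.6,-10.17,0,0,0,0,1],[3.6,-9.86,0,0,0,0,1],[4.57,-9.45,0,0,0,0,1]]'
cat >> h.py <<'E'
def crank(n=8,st=.1):
    o=sensors.get_obs();R=Ro.from_rotvec(o['orientation']).as_matrix();v=(R.T@(o['ee_pos']-[576,-185.4,0]))[:2]
    al=np.arctan2(-v[1],-v[0])%(2*np.pi);F=R.T@o['ft_force'];print("t",o['t'],"r",np.hypot(*v),"alpha",al,"z",o['ee_pos'][2],"Ftool",F.round(1),"tang",F[0]*np.sin(al)-F[1]*np.cos(al),"w",o['width'],"M",o['moment'].round(2))
    a=al+np.arange(n+1)*st;p=-105*np.c_[np.cos(a),np.sin(a)];s=np.diff(p,axis=0);s[0]+=p[0]-v
    print(s.round(1).tolist())
E
python3 -c "
from h import *
crank()"
```

```text
t: 14.95
ee_pos: [654.0, -258.0, 140.7]
orientation: [0.401, 3.111, 0.001]
ft_force: [7.9, 2.8, -0.7]
width: 29.6
grasp_force: 30.0
t 14.95 r 107.06652312355732 alpha 0.4890279689425606 z 140.65888417891384 Ftool [-6.9  4.7  0.7] tang -7.4087784845872555 w 29.60321701576703 M [ 0.68 -1.78  0.03]
[[7.2, -8.0], [6.3, -8.4], [7.1, -7.8], [7.8, -7.0], [8.5, -6.2], [9.0, -5.3], [9.5, -4.4], [9.9, -3.4]]
```

```bash
python3 -m handwheel '[[5.49,-8.95,0,0,0,0,1],[6.35,-8.35,0,0,0,0,1],[7.15,-7.68,0,0,0,0,1],[7.88,-6.93,0,0,0,0,1],[8.54,-6.1,0,0,0,0,1],[9.1,-5.22,0,0,0,0,1],[9.58,-4.28,0,0,0,0,1],[9.96,-3.32,0,0,0,0,1]]'
python3 -c "
from h import *
crank()"
```

```text
t: 15.95
ee_pos: [578.3, -291.5, 140.4]
orientation: [0.402, 3.112, -0.001]
ft_force: [5.7, -0.3, -1.3]
width: 29.5
grasp_force: 30.0
t 15.95 r 106.28045259921451 alpha 1.2881825107018585 z 140.3518587498832 Ftool [-5.6  1.2  1.3] tang -5.6603564101649395 w 29.472661812545386 M [ 0.11 -1.47  0.04]
[[10.6, -1.2], [10.4, -1.4], [10.5, -0.3], [10.5, 0.7], [10.3, 1.7], [10.1, 2.8], [9.8, 3.8], [9.4, 4.7]]
```

```bash
python3 -m handwheel '[[10.24,-2.29,0,0,0,0,1],[10.43,-1.27,0,0,0,0,1],[10.49,-0.22,0,0,0,0,1],[10.46,0.83,0,0,0,0,1],[10.33,1.88,0,0,0,0,1],[10.09,2.89,0,0,0,0,1]]'
python3 -c "
from h import *
crank(10,.05)"
```

```text
t: 16.7
ee_pos: [518.6, -273.8, 140.1]
orientation: [0.402, 3.113, -0.001]
ft_force: [7.2, -0.5, -5.1]
width: 29.6
grasp_force: 30.0
t 16.7 r 105.2870426819462 alpha 1.885785611833799 z 140.13879267048142 Ftool [-7.   1.4  5.1] tang -6.265852832332858 w 29.571742581499272 M [ 0.05 -1.63  0.01]
[[4.9, 2.0], [4.9, 2.0], [4.7, 2.2], [4.6, 2.5], [4.5, 2.7], [4.4, 2.9], [4.2, 3.1], [4.0, 3.3], [3.9, 3.5], [3.7, 3.7]]
```

```bash
for i in 1; do python3 -m handwheel '[[4.9,1.8,0,0,0,0,1],[4.8,2,0,0,0,0,1],[4.7,2.2,0,0,0,0,1],[4.6,2.5,0,0,0,0,1]]'; done
python3 -c "
from h import *
crank(10,.05)"
```

```text
t: 17.2
ee_pos: [502.7, -260.8, 140.1]
orientation: [0.402, 3.113, -0.001]
ft_force: [7.7, 0.0, -5.7]
width: 29.8
grasp_force: 30.0
t 17.2 r 104.94179398572363 alpha 2.081924863240655 z 140.07344556298779 Ftool [-7.4  2.   5.7] tang -5.4893143299828075 w 29.75566318536463 M [-0.11 -1.68  0.01]
[[4.5, 2.6], [4.4, 2.9], [4.2, 3.1], [4.1, 3.3], [3.9, 3.5], [3.7, 3.7], [3.5, 3.9], [3.3, 4.1], [3.1, 4.2], [2.9, 4.4]]
```

```bash
python3 -m handwheel '[[4.5,2.7,0,0,0,0,1],[4.4,2.9,0,0,0,0,1]]'
python3 -c "
from h import *
crank(10,.05)"
```

```text
t: 17.45
ee_pos: [495.7, -253.0, 140.0]
orientation: [0.402, 3.112, -0.001]
ft_force: [8.2, 0.0, -6.8]
width: 29.5
grasp_force: 30.0
t 17.45 r 104.77821981076093 alpha 2.1812378146663223 z 140.01607738440163 Ftool [-7.9  2.1  6.8] tang -5.2624575769469715 w 29.49876640400253 M [-0.13 -1.88  0.  ]
[[4.4, 2.9], [4.1, 3.3], [3.9, 3.5], [3.7, 3.7], [3.5, 3.9], [3.3, 4.1], [3.1, 4.2], [2.9, 4.4], [2.7, 4.5], [2.4, 4.6]]
```

```bash
python3 -m handwheel '[[4.2,3.1,0,0,0,0,1],[4.1,3.3,0,0,0,0,1],[3.9,3.5,0,0,0,0,1]]'
python3 -c "
from h import *
crank(10,.05)"
```

```text
t: 17.82
ee_pos: [486.7, -240.4, 140.0]
orientation: [0.401, 3.112, -0.001]
ft_force: [10.1, -0.8, -8.2]
width: 29.5
grasp_force: 30.0
t 17.825 r 104.52265500771627 alpha 2.3286216991368494 z 139.96123204588574 Ftool [-10.    1.8   8.3] tang -6.027068618980044 w 29.47931242371876 M [-0.2  -2.04  0.02]
[[4.0, 3.4], [3.5, 3.9], [3.3, 4.1], [3.1, 4.2], [2.9, 4.4], [2.7, 4.5], [2.5, 4.6], [2.2, 4.8], [2.0, 4.9], [1.7, 5.0]]
```

```bash
python3 -m handwheel '[[3.7,3.7,0,0,0,0,1],[3.5,3.9,0,0,0,0,1]]'
python3 -c "
from h import *
crank(10,.05)"
```

```text
t: 18.08
ee_pos: [481.9, -231.4, 140.0]
orientation: [0.401, 3.111, -0.002]
ft_force: [9.9, -0.9, -9.0]
width: 29.6
grasp_force: 30.0
t 18.075 r 104.31244386289454 alpha 2.4259751730426573 z 140.0014917768264 Ftool [-9.7  1.7  9. ] tang -5.143041260232254 w 29.575398080296736 M [-0.34 -2.05 -0.03]
[[3.9, 3.6], [3.1, 4.2], [2.9, 4.4], [2.7, 4.5], [2.5, 4.6], [2.2, 4.7], [2.0, 4.9], [1.8, 4.9], [1.5, 5.0], [1.3, 5.1]]
```

```bash
python3 -m handwheel '[[2.6,4.7,0.5,0,0,0,1],[2.5,4.7,0.3,0,0,0,1]]'
python3 -c "
from h import *
crank(10,.05)"
```

```text
t: 18.32
ee_pos: [478.3, -221.9, 139.8]
orientation: [0.4, 3.113, -0.004]
ft_force: [-0.0, -10.5, 2.8]
width: 29.7
grasp_force: 30.0
t 18.325 r 104.20957414113902 alpha 2.5233407601687343 z 139.78603646356333 Ftool [ -2.6 -10.1  -2.8] tang -9.792248779492025 w 29.729226074847503 M [-2.1  -0.5   0.02]
[[3.6, 3.9], [2.7, 4.5], [2.5, 4.6], [2.3, 4.7], [2.0, 4.8], [1.8, 4.9], [1.5, 5.0], [1.3, 5.1], [1.0, 5.2], [0.7, 5.2]]
```

```bash
python3 -m handwheel '[[2.4,4.8,0.3,0,0,0,1],[2.2,4.9,0,0,0,0,1]]'
python3 -c "
from h import *
crank(10,.05)"
```

```text
t: 18.58
ee_pos: [476.7, -215.4, 140.4]
orientation: [0.395, 3.112, -0.016]
ft_force: [-4.2, -33.0, 2.4]
width: 29.7
grasp_force: 30.0
t 18.575 r 103.68824375018256 alpha 2.5800734046315013 z 140.39974149455597 Ftool [ -4.2 -33.   -2.1] tang -30.192298561927473 w 29.703303905175517 M [-6.16  0.66  0.04]
[[3.8, 3.8], [2.5, 4.6], [2.2, 4.8], [2.0, 4.9], [1.7, 5.0], [1.5, 5.0], [1.2, 5.1], [1.0, 5.2], [0.7, 5.2], [0.5, 5.2]]
```

The tangential force jumped from about 5 N to 30 N at α≈2.58, so the screw is against its stop. I unload, release and lift away.

```bash
python3 -m handwheel '[[0,0,0,0,0,0,1],[-1.7,-3.6,-0.3,0,0,0,1],[0,0,0,0,0,0,1]]'
python3 -c "
from h import *
crank(1)"
python3 -m handwheel '[[0,0,0,0,0,0,0.6],[0,0,0,0,0,0,0.3],[0,0,0,0,0,0,0],[0,0,0,0,0,0,0],[0,0,0,0,0,0,0],[0,0,-20,0,0,0,0],[0,0,-40,0,0,0,0],[0,0,-50,0,0,0,0],[0,0,0,0,0,0,0]]'
python3 - <<'E'
from h import *
a=img("scene");b=img("side");to(500,0,300)
cv2.imwrite("pics/end.png",np.hstack([cv2.resize(a['frame'][180:330,90:290],(400,300)),cv2.resize(b['frame'][120:240,200:360],(400,300))]))
E
```

```text
t: 18.95
ee_pos: [477.2, -217.0, 140.5]
orientation: [0.4, 3.112, -0.008]
ft_force: [-0.4, -11.8, 5.6]
width: 29.9
grasp_force: 30.0
t 18.95 r 103.54182641734465 alpha 2.567779793963389 z 140.49018790736153 Ftool [ -2.6 -11.5  -5.6] tang -11.093198302760728 w 29.90132632514967 M [-2.5  -0.14 -0.01]
[[6.5, 8.3]]
t: 20.08
ee_pos: [478.6, -214.2, 252.9]
orientation: [0.399, 3.109, -0.004]
ft_force: [0.3, 1.3, -0.3]
width: 87.3
grasp_force: 0.0
t 20.18 tcp [ 476.3 -213.1  249.2] yaw 2.886 zaxis [ 0. -0. -1.] w 88.0 F [-1.5  0.3 -1.1] q6 -1.76
shift [ 30.9 212.2 -50.8] rz None
```

View pics/end.png

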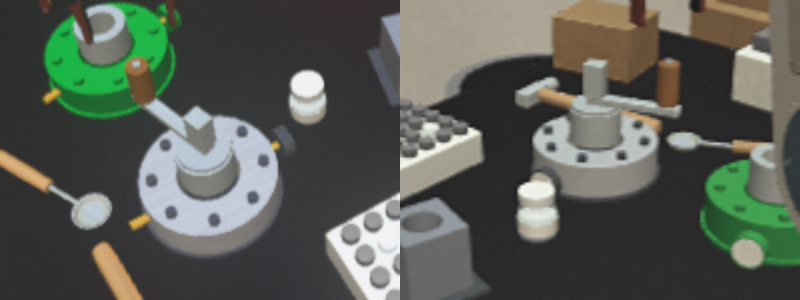

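The key stands with its flange on the boss and its handgrip turned towards the robot. The jar, scoop and hammer, the items visible here, are untouched. I hand in.

```bash
python3 -c "
from h import *
print(ctrl.close_job())"
```

```text
the job is handed in; nothing more can be done
None
```

The job is handed in at about 20 s: the key stands in the clamp screw with its flange on the boss, and I cranked it clockwise until the force at the grip jumped from about 5 to 30 N, which I took as the stop; the verdict was not shown.

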